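# Line up the bisque vases for glazing

### The arm

A 7-joint arm with a two-finger parallel gripper is mounted at the origin on the work surface. World frame = base frame: x ahead of the robot, y to its left, z up, the work surface at z = 0. Lengths are in m, angles in degrees, forces in N, time in s.
With the tool pointing down it reaches from about 0.425 to 0.875 m from the base axis. Payload 4.7 kg.
Tool frame: the origin (TCP) lies at the very end of the fingers, on their centre line; the grasp point (between the pads) lies 19 mm behind it; z points along the fingers, y is the line along which they close (so a half turn about z gives the same grasp; the last joint's range is limited). The gripper opens to 87 mm and grips with 3 to 60 N. Pads are 19 mm wide; open, the fingers measure 117 mm over their backs; the gripper's body (75 mm by 190 mm) begins 51 mm behind the grasp point.
Start: joints at [68.818, 18.392, -4.016, 83.108, 1.295, 78.541, -3.26], TCP at [0.243, -0.603, 0.223] pointing down, gripper open.
Joint ranges: [-163.93, 163.93], [-17.29, 119.83], [-79.2, 71.16], [3.27, 140.29], [-89.18, 269.18], [5.43, 117.66], [-154.24, 154.24]. Speed limits (degrees/s): [147.25, 147.25, 180, 180, 180, 180, 180].

### API

Orientations are given as [roll, pitch, yaw] about the fixed x, y, z axes, in that order (R = Rz(yaw) Ry(pitch) Rx(roll)).
In Python, from cell import get_obs, read_camera, sign_off, silhouettes gives the robot as it stands.
- The arm moves only by the tool play_rows, never from a script. Its argument "steps" is a list that holds one entry, the list of rows, each a list of 7 numbers: the shift along the tool's x, y, z in m, then the turn, a rotation vector about the tool's x, y, z in rad, then the finger opening in m, from 0 to 0.087. A call has 1 to 12 rows; each row shifts and turns the commanded pose from where the row before left it, along the tool's axes as they then stand; what a row does not reach is not made up. A row lasts 1/10 s, in which the tool goes at most 50 mm and 8.59 degrees, less where a joint would pass 70% of its speed; a pose out of reach is approached as far as the arm can. A call is refused whole if a number of a shift passes 0.05 or a number of a turn 0.15, either way. A call with a gripper value outside its range is refused whole. The fingers move at their own pace and stop on an object; "force" is the grip in N (left out, the last holds). Time passes only in rows, so rows that do not move let the fingers close. It gives the time, the measured TCP pose, the force, the opening and the grip force at its end, in the units of the state.
- get_obs(): the state, without advancing time (a new reading comes with each control period).
- read_camera(name): name is "scene" or "side" or "wrist"; returns a dict with "frame" (400x640x3 uint8, red, green, blue), "intrinsics" (3x3 intrinsics, pixels), "view" (4x4, takes a point from world to camera coordinates). Camera axes: x right, y up, looking along -z (the intrinsics and any distortion apply to the point x, -y, -z); pixel columns grow to the right and rows downward; lengths in m; the calibration is good to about 2 mm. A picture is of the moment at which its call begins. There is no depth.
- sign_off(): hands the job in; it is judged then, once.
Trained networks look in the newest picture that a camera, given by its name, has taken for a name from the list of things; names that differ only in an ending like _2 or _b are one class to them, and where a whole thing is asked for, a point or a joint stands for the part that bears it (a point fixed in the world has none). Each returns a list of dicts, best first, with "p" (0 to 1); they miss things now and then, are a little off and sometimes report something else, mostly with a low value. They report only what shows in the picture. A call takes as long as a camera call. They do not tell look-alikes from the thing itself.
- silhouettes(camera, name): "pixels" (400x640 bool, what is visible of it) and "extent" ([left, top, right, bottom] in pixels, round what is visible of it).
The state is a dict: "time_s": time; "qpos": joint angles; "joint_velocities": joint speeds; "effort": joint torques, N m; "tool_pos": TCP position; "tool_rot": TCP orientation; "force": force on the tool from outside, world axes, zero at the start; "wrist_torque": the same for the moment, N m; "grip_width": finger opening in m; "grasp_force": force on a finger pad.
Only numpy, scipy, OpenCV 4.12 (cv2) and the standard library are available. Lean on these libraries where they do the work, as an engineer would, in place of code of your own. Each camera call takes 0.05 s, during which the arm holds its last target. There are 200 camera calls.

### The job

Line the four terracotta bottle vases up by height on the ware board, one centred on each plaster disc, with the tallest next to the white glaze jar and each further one shorter, down to the smallest at the brick end. Keep them upright, set them down gently rather than dropping them, leave the blue mug where it stands, and let go of everything at the end.

Things in the scene. Friction and masses are not known exactly. Their poses are not given: they have to be found in the camera images.
- vase_1: the smallest of four loose unglazed terracotta bottle vases: 78 mm tall, round belly 40 mm across (foot 31 mm), with a straight round neck 22 mm across over its top 36 mm; about 100 g (varies). Origin: centre of its underside; z up along its axis; its yaw means nothing.
- vase_2: the second smallest of four loose unglazed terracotta bottle vases: 96 mm tall, round belly 46 mm across (foot 36 mm), with a straight round neck 22 mm across over its top 36 mm; about 140 g (varies). Origin: centre of its underside; z up along its axis; its yaw means nothing.
- vase_3: the second tallest of four loose unglazed terracotta bottle vases: 114 mm tall, round belly 52 mm across (foot 41 mm), with a straight round neck 22 mm across over its top 36 mm; about 190 g (varies). Origin: centre of its underside; z up along its axis; its yaw means nothing.
- vase_4: the tallest of four loose unglazed terracotta bottle vases: 132 mm tall, round belly 58 mm across (foot 45 mm), with a straight round neck 22 mm across over its top 36 mm; about 250 g (varies). Origin: centre of its underside; z up along its axis; its yaw means nothing.
- disc_a: one of four alike fixed white plaster discs, 68 mm across and 6 mm thick, about 80 mm apart in a row on a fixed wooden ware board (110 x 460 mm, 18 mm thick). Origin: centre of its underside, on the board's top; the disc's top, on which a vase stands, is 6 mm higher (24 mm above the table). Which letter lies where in the row changes from start to start.
- disc_b: one of four alike fixed white plaster discs, 68 mm across and 6 mm thick, about 80 mm apart in a row on a fixed wooden ware board (110 x 460 mm, 18 mm thick). Origin: centre of its underside, on the board's top; the disc's top, on which a vase stands, is 6 mm higher (24 mm above the table). Which letter lies where in the row changes from start to start.
- disc_c: one of four alike fixed white plaster discs, 68 mm across and 6 mm thick, about 80 mm apart in a row on a fixed wooden ware board (110 x 460 mm, 18 mm thick). Origin: centre of its underside, on the board's top; the disc's top, on which a vase stands, is 6 mm higher (24 mm above the table). Which letter lies where in the row changes from start to start.
- disc_d: one of four alike fixed white plaster discs, 68 mm across and 6 mm thick, about 80 mm apart in a row on a fixed wooden ware board (110 x 460 mm, 18 mm thick). Origin: centre of its underside, on the board's top; the disc's top, on which a vase stands, is 6 mm higher (24 mm above the table). Which letter lies where in the row changes from start to start.
- glaze_jar: fixed white jar with a black lid, 54 mm across and 60 mm tall, standing on the ware board beyond one end of the row of discs (either end), its centre about 75 mm from the nearest disc's. A low cream-coloured brick (40 mm high) stands at the other end. Origin: centre of its underside.
- mug: loose blue mug, 74 mm across, 85 mm tall, handle on its +y side, standing among the vases; to be left alone. Origin: centre of its underside.
There are look-alikes about, which are no part of the job. What is shaped like the vase_4 but green is not meant.

How it is judged:
By the outcome, as a careful person would: the job done as asked, in the order asked, and still so for the second after the job is handed in, with the robot touching nothing.
It also fails if it takes over 104 s, if anything falls off the work surface, if the arm or the gripper's body presses on something with over 40 N, if the wrist force passes 120 N, or if a joint passes its speed limit or range.

## Working session

There is one attempt and no reset: what is moved stays moved. The work goes in short steps, Python scripts to look and compute and a tool call to move; the robot and the scene stay as the last step left them, time stands still between calls to the robot, and variables do not carry over. Pictures are saved under pics/ and viewed, at most 14 in all, crops included, and the job is handed in when it is done.

Besides the shell and the picture viewer there is one more tool, called after "Request:" in YAML: its name, and indented under it one key for each argument. play_rows: Moves the arm, as the interface text tells. Its arguments: {"type":"object","properties":{"steps":{"type":"array","items":{"type":"array","items":{"type":"array","items":{"type":"number"}}}},"force":{"type":"number"}},"required":["steps"]}

```bash
ls; mkdir -p pics
python3 - <<'E'
from cell import *
import cv2,numpy as np
o=get_obs(); print(o['time_s'],o['tool_pos'],o['tool_rot'],o['grip_width'])
for c in ['scene','side']:
    r=read_camera(c); cv2.imwrite(f'pics/{c}0.png',r['frame'][:,:,::-1]); 
    print(c,r['intrinsics'].round(1).tolist(),r['view'].round(4).tolist(),[k for k in r])
    for n in ['vase_1','disc_a','glaze_jar','mug']:
        for d in silhouettes(c,n): print(n,round(d['p'],2),np.round(d['extent']).tolist())
E
```

```text
pics
0.0 [ 0.24317765 -0.60220809  0.22148347] [-1.79893093e+02  3.51626481e-03  2.19925186e+01] 0.08704204707912958
scene [[460.2, 0.0, 320.8], [0.0, 460.2, 204.8], [0.0, 0.0, 1.0]] [[0.0596, 0.9981, 0.0133, -0.0564], [-0.7446, 0.0356, 0.6665, 0.3532], [0.6648, -0.0496, 0.7454, -1.5732], [0.0, 0.0, 0.0, 1.0]] ['frame', 'intrinsics', 'view']
vase_1 0.9 [165.0, 175.0, 189.0, 203.0]
vase_1 0.76 [301.0, 156.0, 326.0, 196.0]
vase_1 0.69 [237.0, 170.0, 252.0, 195.0]
vase_1 0.63 [366.0, 163.0, 385.0, 196.0]
vase_1 0.59 [327.0, 130.0, 344.0, 173.0]
disc_a 0.77 [321.0, 220.0, 348.0, 243.0]
disc_a 0.58 [290.0, 229.0, 317.0, 244.0]
disc_a 0.56 [258.0, 229.0, 288.0, 252.0]
disc_a 0.55 [228.0, 236.0, 255.0, 258.0]
glaze_jar 0.9 [195.0, 230.0, 220.0, 260.0]
mug 0.57 [411.0, 153.0, 455.0, 192.0]
side [[517.2, 0.0, 331.9], [0.0, 517.2, 201.4], [0.0, 0.0, 1.0]] [[-0.8703, -0.4926, 0.0024, 0.4667], [0.3729, -0.6555, 0.6567, -0.2045], [-0.3219, 0.5724, 0.7542, -1.1882], [0.0, 0.0, 0.0, 1.0]] ['frame', 'intrinsics', 'view']
vase_1 0.9 [379.0, 219.0, 403.0, 265.0]
vase_1 0.84 [355.0, 183.0, 379.0, 228.0]
vase_1 0.7 [400.0, 153.0, 410.0, 180.0]
vase_1 0.7 [411.0, 110.0, 427.0, 140.0]
vase_1 0.6 [316.0, 237.0, 336.0, 276.0]
disc_a 0.78 [324.0, 138.0, 347.0, 154.0]
disc_a 0.76 [300.0, 177.0, 329.0, 191.0]
disc_a 0.74 [316.0, 153.0, 340.0, 175.0]
disc_a 0.57 [289.0, 196.0, 311.0, 211.0]
glaze_jar 0.82 [338.0, 107.0, 357.0, 136.0]
glaze_jar 0.21 [302.0, 176.0, 329.0, 195.0]
mug 0.73 [282.0, 295.0, 320.0, 351.0]
```

View pics/scene0.png

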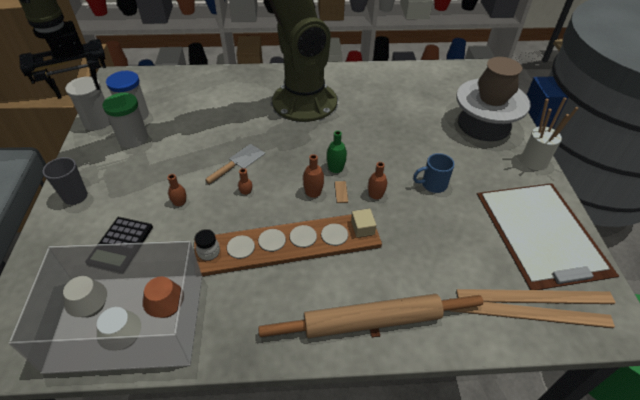

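View pics/side0.png

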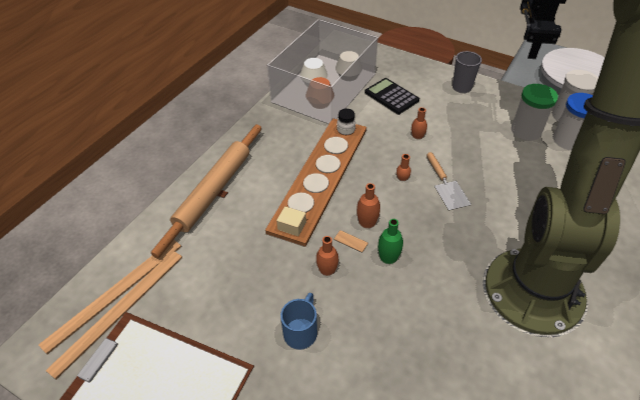

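The scene picture shows four terracotta vases at about (177,190), (245,182), (313,177) and (377,182). The green look-alike is at (337,152) and is not meant. The jar (207,245) is at the left (−y) end of the row and the brick (363,222) at the right. The side view agrees, so next I fit positions and sizes in both views.

```bash
cat > h.py <<'E'
from cell import *
import cv2,numpy as np
from scipy.optimize import least_squares
H={1:(.078,.040,.031),2:(.096,.046,.036),3:(.114,.052,.041),4:(.132,.058,.045)}
def proj(P,r):
    P=np.atleast_2d(P); c=P@r['view'][:3,:3].T+r['view'][:3,3]
    q=np.c_[c[:,0],-c[:,1],-c[:,2]]@r['intrinsics'].T
    return q[:,:2]/q[:,2:]
def ray(uv,r,z):
    R=r['view'][:3,:3];t=r['view'][:3,3];K=r['intrinsics']
    d=np.linalg.solve(K,[uv[0],uv[1],1]); d=R.T@(d*[1,-1,-1]); c=-R.T@t
    return c+d*(z-c[2])/d[2]
a=np.linspace(0,2*np.pi,40)
def vase(i,z0=0.):
    h,b,f=H[i]; bz=(h-.036)*.45
    return np.vstack([np.c_[w/2*np.cos(a),w/2*np.sin(a),0*a+z+z0] for w,z in [(f,0),(b,bz*.85),(b,bz*1.15),(.022,h-.036),(.022,h)]])
def box(i,xy,r,z0=0.):
    p=proj(vase(i,z0)+[xy[0],xy[1],0],r); return np.r_[p.min(0),p.max(0)]
def green(r,d):
    m=r['frame'][d['pixels']].mean(0); return m[1]>m[0]
E
python3 - <<'E'
from h import *
cams={};S={};D={}
for c in ['scene','side']:
    cams[c]=read_camera(c)
    S[c]=[d for d in silhouettes(c,'vase_1') if not green(cams[c],d) and d['p']>.3]
    D[c]=[d for d in silhouettes(c,'disc_a') if d['p']>.3]
for d in S['scene']:
    best=[]
    for e in S['side']:
        for i in H:
            f=lambda p:np.r_[box(i,p,cams['scene'])-d['extent']-[0,0,1,1],box(i,p,cams['side'])-e['extent']-[0,0,1,1]]
            u=d['extent']; s=least_squares(f,ray(((u[0]+u[2])/2,u[3]-5),cams['scene'],0)[:2])
            best.append((s.cost,i,s.x.round(4).tolist(),np.round(e['extent']).tolist()))
    best.sort(key=lambda b:b[0]); print(np.round(d['extent']).tolist(),*best[:3],sep='\n  ')
for c in cams:
    for n,z in [('disc_a',.024),('mug',.04),('glaze_jar',.048)]:
        for d in silhouettes(c,n):
            if d['p']>.3:
                v,u=np.nonzero(d['pixels']); print(c,n,ray((u.mean()+.5,v.mean()+.5),cams[c],z).round(4).tolist())
E
```

```text
[166.0, 174.0, 188.0, 205.0]
  (np.float64(11.094370722028767), 2, [0.443, -0.3571], [410.0, 108.0, 430.0, 137.0])
  (np.float64(32.44127950289555), 1, [0.4407, -0.3603], [410.0, 108.0, 430.0, 137.0])
  (np.float64(40.20344184065877), 3, [0.4452, -0.3539], [410.0, 108.0, 430.0, 137.0])
[237.0, 171.0, 251.0, 194.0]
  (np.float64(12.277498576839362), 1, [0.4112, -0.1813], [398.0, 153.0, 413.0, 182.0])
  (np.float64(48.15388383132232), 2, [0.4129, -0.1784], [398.0, 153.0, 413.0, 182.0])
  (np.float64(137.21346264861202), 3, [0.4146, -0.1754], [398.0, 153.0, 413.0, 182.0])
[368.0, 162.0, 383.0, 199.0]
  (np.float64(8.664186806817227), 3, [0.4458, 0.1822], [316.0, 237.0, 335.0, 273.0])
  (np.float64(19.639484997682512), 2, [0.4453, 0.1806], [316.0, 237.0, 335.0, 273.0])
  (np.float64(53.348635533089194), 4, [0.4462, 0.184], [316.0, 237.0, 335.0, 273.0])
[304.0, 155.0, 324.0, 197.0]
  (np.float64(3.98364687561153), 4, [0.4306, 0.0115], [354.0, 181.0, 378.0, 228.0])
  (np.float64(42.08651539474964), 3, [0.4294, 0.0091], [354.0, 181.0, 378.0, 228.0])
  (np.float64(133.7166936658064), 2, [0.4283, 0.0069], [354.0, 181.0, 378.0, 228.0])
scene disc_a [0.6261, -0.1789, 0.024]
scene disc_a [0.6084, -0.1038, 0.024]
scene disc_a [0.6014, -0.0231, 0.024]
scene disc_a [0.5991, 0.0541, 0.024]
scene mug [0.4074, 0.3546, 0.04]
scene glaze_jar [0.6342, -0.2556, 0.048]
side disc_a [0.6057, -0.1, 0.024]
side disc_a [0.5963, 0.0562, 0.024]
side disc_a [0.5979, -0.0221, 0.024]
side disc_a [0.6229, -0.1762, 0.024]
side mug [0.4146, 0.3544, 0.04]
side glaze_jar [0.6344, -0.2553, 0.048]
```

Sizes fit clearly: v4 is at (.431,.012), v3 at (.446,.182), v2 at (.443,-.357) and v1 at (.411,-.181). The jar is at the −y end, so v4→(.624,-.178), v3→(.607,-.102), v2→(.600,-.023), v1→(.598,.055). I'll keep yaw at 90, so tool x = world y, tool y = world x, and turn there first.

Request:
play_rows:
  steps:
    - [[0,0,-0.012,0,0,-0.1484,0.087],[0,0,-0.012,0,0,-0.1484,0.087],[0,0,-0.012,0,0,-0.1484,0.087],[0,0,-0.012,0,0,-0.1484,0.087],[0,0,-0.012,0,0,-0.1484,0.087],[0,0,-0.012,0,0,-0.1484,0.087],[0,0,-0.012,0,0,-0.1484,0.087],[0,0,-0.012,0,0,-0.1484,0.087],[0,0,0,0,0,0,0.087],[0,0,0,0,0,0,0.087]]

```text
time_s: 2.1
tool_pos: [0.2434, -0.6028, 0.3184]
tool_rot: [180.0, 0.0, 89.8]
force: [-0.6, -0.1, -0.7]
grip_width: 0.0868
grasp_force: 0.0
```

Request:
play_rows:
  steps:
    - [[0.043,0.02,0,0,0,0,0.087],[0.043,0.02,0,0,0,0,0.087],[0.043,0.02,0,0,0,0,0.087],[0.043,0.02,0,0,0,0,0.087],[0.043,0.02,0,0,0,0,0.087],[0.043,0.02,0,0,0,0,0.087],[0.043,0.02,0,0,0,0,0.087],[0.043,0.02,0,0,0,0,0.087],[0.043,0.02,0,0,0,0,0.087],[0.043,0.02,0,0,0,0,0.087],[0.043,0.02,0,0,0,0,0.087],[0.043,0.02,0,0,0,0,0.087]]

```text
time_s: 3.3
tool_pos: [0.4833, -0.0848, 0.3179]
tool_rot: [-180.0, 0.0, 89.8]
force: [0.6, -0.5, 0.4]
grip_width: 0.0871
grasp_force: 0.0
```

Run:
```python
from h import *
o=get_obs(); print(o['tool_pos'].round(4) if hasattr(o['tool_pos'],'round') else o['tool_pos'])
r=read_camera('wrist'); cv2.imwrite('pics/w1.png',r['frame'][:,:,::-1])
R=r['view'][:3,:3]; print(r['intrinsics'].round(0).tolist(),(-R.T@r['view'][:3,3]).round(3),(-R[2]).round(3))
for d in silhouettes('wrist','disc_a'):
    v,u=np.nonzero(d['pixels']); print('disc',round(d['p'],2),d['extent'],ray((u.mean()+.5,v.mean()+.5),r,.024).round(4))
for d in silhouettes('wrist','vase_1'):
    print('vase',round(d['p'],2),d['extent'],green(r,d))
for d in silhouettes('wrist','glaze_jar'): print('jar',round(d['p'],2),d['extent'])
```

```text
[ 0.4833 -0.0848  0.3179]
[[313.0, 0.0, 329.0], [0.0, 313.0, 193.0], [0.0, 0.0, 1.0]] [ 0.483 -0.004  0.48 ] [-0.001 -0.291 -0.957]
disc 0.78 [392.8, 146.0, 432.2, 190.4] [ 0.6054 -0.1031  0.024 ]
disc 0.63 [387.5, 90.1, 432.6, 137.7] [ 0.5974 -0.0252  0.024 ]
disc 0.6 [397.2, 192.9, 439.4, 233.6] [ 0.6228 -0.1767  0.024 ]
disc 0.6 [385.7, 24.3, 438.5, 80.6] [0.596  0.0543 0.024 ]
vase 0.89 [293.9, 296.3, 322.7, 344.9] False
vase 0.89 [161.3, 0.0, 236.0, 52.3] True
vase 0.88 [261.5, 62.7, 309.1, 109.9] False
vase 0.8 [268.4, 203.3, 293.2, 239.8] False
```

View pics/w1.png

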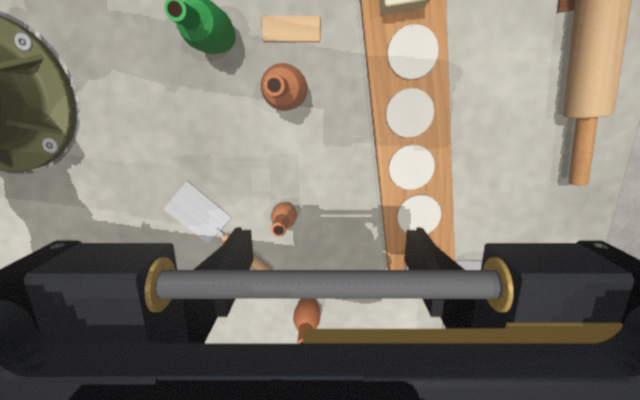

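The wrist view shows the discs at (413,51), (410,112), (411,167) and (419,214), matching the other cameras. It also shows vase_4 at (284,87) with its rim at (274,86), the green one at (205,28), and a smaller vase at (284,218). I'll check vase_4 from here.

```bash
cat >> h.py <<'E'
def fit(i,near,z0=0.,cam='wrist'):
    r=read_camera(cam); out=[]
    for d in silhouettes(cam,'vase_1'):
        if green(r,d): continue
        s=least_squares(lambda p:box(i,p,r,z0)-d['extent']-[0,0,.5,.5],near); out.append((s.cost,s.x))
        v,u=np.nonzero(d['pixels'])
        print(cam,i,round(d['p'],2),'cost',round(s.cost,1),s.x.round(4),np.round(d['extent']))
    return r
E
python3 - <<'E'
from h import *
r=fit(4,[.431,.012]); print(ray((274.5,86),r,.132))
c=cv2.resize(r['frame'][50:125,245:325],None,fx=7,fy=7,interpolation=cv2.INTER_CUBIC)
cv2.imwrite('pics/w1c.png',c[:,:,::-1])
E
```

```text
wrist 4 0.86 cost 236.0 [ 0.4489 -0.3392] [294. 300. 322. 345.]
wrist 4 0.78 cost 175.8 [ 0.4139 -0.1709] [270. 204. 294. 238.]
wrist 4 0.61 cost 11.9 [0.5858 0.0496] [390.  27. 439.  78.]
wrist 4 0.55 cost 20.5 [0.4265 0.0067] [259.  65. 313. 111.]
wrist 4 0.36 cost 12.8 [ 0.5862 -0.0241] [386.  87. 433. 138.]
[0.42518136 0.00691612 0.132     ]
```

View pics/w1c.png

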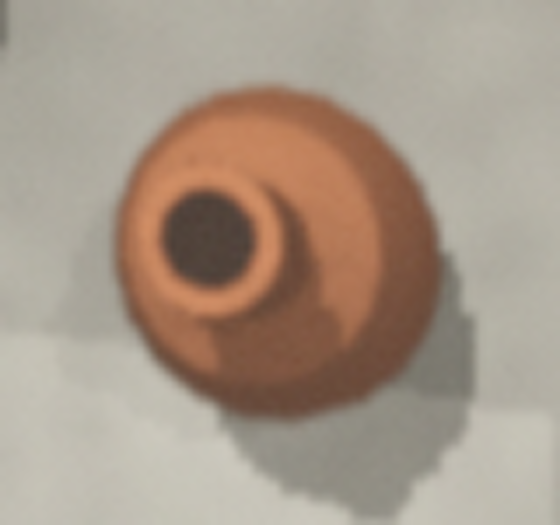

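Vase_4's rim centre is at (274.6,84), which gives about (.427,.010), and the body is terracotta. I'll go above it and down, with the TCP at z≈.10.

Request:
play_rows:
  steps:
    - [[0.032,-0.0185,0,0,0,0,0.087],[0.032,-0.0185,0,0,0,0,0.087],[0.031,-0.018,0,0,0,0,0.087],[0,0,0.036,0,0,0,0.087],[0,0,0.036,0,0,0,0.087],[0,0,0.036,0,0,0,0.087],[0,0,0.036,0,0,0,0.087],[0,0,0.036,0,0,0,0.087],[0,0,0.025,0,0,0,0.087],[0,0,0.013,0,0,0,0.087],[0,0,0,0,0,0,0.087],[0,0,0,0,0,0,0.087]]

```text
time_s: 4.8
tool_pos: [0.4289, 0.0077, 0.1014]
tool_rot: [179.9, -0.0, 89.9]
force: [0.4, 0.5, 0.5]
grip_width: 0.087
grasp_force: 0.0
```

Request:
play_rows:
  steps:
    - [[0,0,0,0,0,0,0.012],[0,0,0,0,0,0,0.012],[0,0,0,0,0,0,0.012],[0,0,0,0,0,0,0.012],[0,0,0,0,0,0,0.012],[0,0,0,0,0,0,0.012],[0,0,0,0,0,0,0.012],[0,0,0,0,0,0,0.012]]
  force: 20

```text
time_s: 5.6
tool_pos: [0.4282, 0.0083, 0.1005]
tool_rot: [-180.0, 0.0, 90.0]
force: [0.2, 0.4, -0.6]
grip_width: 0.0309
grasp_force: 0.0
```

Request:
play_rows:
  steps:
    - [[0,0,0,0,0,0,0.012],[0,0,0,0,0,0,0.012],[0,0,0,0,0,0,0.012],[0,0,0,0,0,0,0.012],[0,0,-0.005,0,0,0,0.012],[0,0,-0.01,0,0,0,0.012],[0,0,-0.015,0,0,0,0.012],[0,0,-0.02,0,0,0,0.012],[0,0,-0.015,0,0,0,0.012],[0,0,-0.005,0,0,0,0.012],[0,0,0,0,0,0,0.012]]

```text
time_s: 6.7
tool_pos: [0.4289, 0.0082, 0.1714]
tool_rot: [179.9, 0.0, 90.0]
force: [-0.1, -0.4, -2.5]
grip_width: 0.0208
grasp_force: 19.9
```

Request:
play_rows:
  steps:
    - [[-0.008,0.009,0,0,0,0,0.012],[-0.014,0.015,0,0,0,0,0.012],[-0.02,0.021,0,0,0,0,0.012],[-0.024,0.025,0,0,0,0,0.012],[-0.024,0.025,0,0,0,0,0.012],[-0.024,0.025,0,0,0,0,0.012],[-0.024,0.025,0,0,0,0,0.012],[-0.02,0.021,0,0,0,0,0.012],[-0.016,0.017,0,0,0,0,0.012],[-0.008,0.008,0,0,0,0,0.012],[-0.004,0.004,0,0,0,0,0.012],[0,0,0,0,0,0,0.012]]

```text
time_s: 7.9
tool_pos: [0.623, -0.1777, 0.1696]
tool_rot: [-179.9, -0.1, 90.0]
force: [0.6, 1.4, -2.5]
grip_width: 0.0209
grasp_force: 19.9
```

Run:
```python
from h import *
o=get_obs(); p=np.array(o['tool_pos']); print(p.round(4))
z0=p[2]-.1005
for c in ['scene','side','wrist']:
    r=fit(4,p[:2],z0,c)
    for d in silhouettes(c,'disc_a'):
        if d['p']>.3:
            v,u=np.nonzero(d['pixels']); print('  disc',round(d['p'],2),ray((u.mean()+.5,v.mean()+.5),r,.024).round(4),len(u))
    cv2.imwrite(f'pics/p4_{c}.png',r['frame'][:,:,::-1])
```

```text
[ 0.623  -0.1777  0.1696]
scene 4 0.83 cost 96.6 [ 0.53   -0.3243] [168. 176. 188. 205.]
scene 4 0.75 cost 35.7 [0.5217 0.1619] [365. 163. 386. 199.]
scene 4 0.7 cost 99.8 [ 0.6522 -0.1705] [225. 213. 252. 242.]
scene 4 0.6 cost 371.1 [ 0.5237 -0.1577] [242. 180. 251. 192.]
  disc 0.91 [ 0.6004 -0.0239  0.024 ] 441
  disc 0.88 [ 0.6094 -0.1023  0.024 ] 482
  disc 0.78 [0.5999 0.054  0.024 ] 479
  disc 0.77 [ 0.6308 -0.178   0.024 ] 417
side 4 0.88 cost 2.2 [ 0.6303 -0.1778] [324.  90. 344. 138.]
side 4 0.77 cost 130.3 [ 0.3854 -0.0897] [396. 153. 410. 180.]
side 4 0.71 cost 32.3 [0.4142 0.2305] [318. 236. 339. 276.]
side 4 0.62 cost 95.3 [ 0.4158 -0.2551] [411. 110. 425. 138.]
  disc 0.8 [ 0.5975 -0.0218  0.024 ] 360
  disc 0.77 [0.5965 0.0545 0.024 ] 416
  disc 0.58 [ 0.6053 -0.099   0.024 ] 387
  disc 0.53 [ 0.622  -0.1741  0.024 ] 298
wrist 4 0.97 cost 108.1 [ 0.6236 -0.1677] [288. 170. 373. 269.]
wrist 4 0.94 cost 3577.9 [ 0.5001 -0.1495] [ 67. 165. 147. 212.]
wrist 4 0.63 cost 7848.3 [ 0.5156 -0.249 ] [152. 320. 170. 345.]
  disc 0.92 [ 0.5978 -0.0339  0.024 ] 3473
  disc 0.82 [ 0.6237 -0.1614  0.024 ] 1202
  disc 0.75 [ 0.6058 -0.1028  0.024 ] 4120
```

View pics/p4_wrist.png

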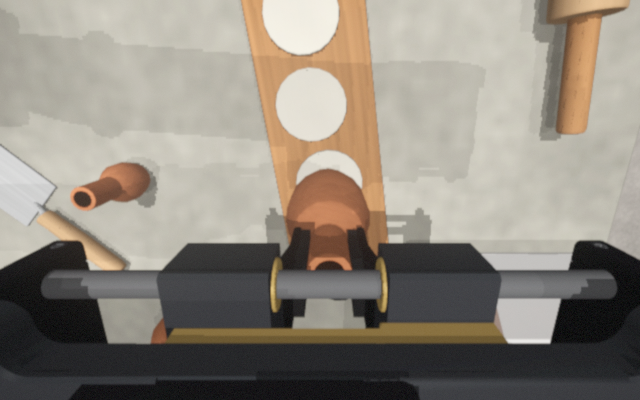

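Request:
play_rows:
  steps:
    - [[0,0,0.01,0,0,0,0.012],[0,0,0.012,0,0,0,0.012],[0,0,0.01,0,0,0,0.012],[0,0,0.005,0,0,0,0.012],[0,0,0.003,0,0,0,0.012],[0,0,0.002,0,0,0,0.012],[0,0,0,0,0,0,0.012],[0,0,0,0,0,0,0.012]]

```text
time_s: 9.15
tool_pos: [0.6236, -0.1777, 0.1289]
tool_rot: [180.0, 0.0, 90.0]
force: [-1.0, -0.0, -2.8]
grip_width: 0.021
grasp_force: 19.9
```

The wrist picture shows vase_4 held upright at (328,220) over its disc, whose back arc shows at (330,165), well centred in x. I'll lower it the last few mm.

Request:
play_rows:
  steps:
    - [[0,0,0.001,0,0,0,0.012],[0,0,0.001,0,0,0,0.012],[0,0,0.001,0,0,0,0.012],[0,0,0.001,0,0,0,0.012],[0,0,0,0,0,0,0.012],[0,0,0,0,0,0,0.012]]

```text
time_s: 9.75
tool_pos: [0.6233, -0.1777, 0.1245]
tool_rot: [-180.0, 0.0, 90.0]
force: [0.2, -0.0, -2.5]
grip_width: 0.0208
grasp_force: 19.9
```

Run:
```python
from h import *
o=get_obs(); p=np.array(o['tool_pos']); print(p.round(4),np.round(o['force'],1))
r=read_camera('wrist')
for d in silhouettes('wrist','vase_1')[:1]:
    print(d['extent'],box(4,p[:2],r,.024))
    for dy in (-.004,0,.004,): print(dy,box(4,p[:2]+[0,dy],r,.024).round(1))
D=proj(np.c_[.034*np.cos(a)+.6235,.034*np.sin(a)-.177,0*a+.024],r); print('disc pred',D.min(0),D.max(0))
for d in silhouettes('wrist','disc_a'): print(d['p'],d['extent'])
cv2.imwrite('pics/p4b.png',r['frame'][:,:,::-1])
```

```text
[ 0.6233 -0.1777  0.1245] [ 0.2 -0.  -2.5]
[17.1, 171.9, 121.3, 233.0] [289.80306533 168.81120287 369.78135373 295.3893571 ]
-0.004 [290.  173.4 369.6 302.5]
0 [289.8 168.8 369.8 295.4]
0.004 [289.6 164.2 370.  288.2]
disc pred [290.98317154 154.68192878] [368.58107786 228.99689118]
0.97 [293.6, 157.4, 367.5, 199.3]
0.96 [267.6, 60.5, 346.6, 147.3]
0.66 [251.8, 0.0, 338.0, 45.4]
```

Run:
```python
from h import *
for k in range(2):
    r=read_camera('wrist')
    print([(round(d['p'],2),d['extent']) for d in silhouettes('wrist','vase_1')])
    print('  disc',[d['extent'] for d in silhouettes('wrist','disc_a')])
```

```text
[(0.76, [146.2, 331.4, 168.5, 344.2]), (0.73, [16.2, 174.5, 122.8, 236.8]), (0.67, [288.9, 169.9, 371.6, 269.8])]
  disc [[270.6, 59.2, 348.2, 148.5], [298.3, 156.8, 368.7, 200.9], [251.4, 0.0, 339.9, 46.1]]
[(0.75, [145.6, 330.5, 169.6, 344.0]), (0.75, [288.7, 168.1, 370.7, 271.5]), (0.67, [17.0, 173.6, 121.4, 233.0])]
  disc [[268.9, 61.7, 346.4, 145.0], [292.3, 157.4, 368.1, 200.3], [253.3, 0.0, 338.3, 48.6]]
```

Request:
play_rows:
  steps:
    - [[0,0,0.001,0,0,0,0.012],[0,0,0.001,0,0,0,0.012],[0,0,0,0,0,0,0.012],[0,0,0,0,0,0,0.012]]

```text
time_s: 10.6
tool_pos: [0.6238, -0.1778, 0.1245]
tool_rot: [179.9, 0.1, 90.0]
force: [-2.8, 0.1, 6.3]
grip_width: 0.0215
grasp_force: 20.0
```

Contact force is +8.8 N, so vase_4 is standing on the disc, about 1 mm off centre. I'll release, go up, and head to vase_3.

Request:
play_rows:
  steps:
    - [[0,0,0,0,0,0,0.06],[0,0,0,0,0,0,0.06],[0,0,0,0,0,0,0.06],[0,0,0,0,0,0,0.06],[0,0,0,0,0,0,0.06],[0,0,-0.01,0,0,0,0.06],[0,0,-0.02,0,0,0,0.06],[0,0,-0.03,0,0,0,0.06],[0,0,-0.03,0,0,0,0.06],[0,0,-0.03,0,0,0,0.06],[0,0,-0.03,0,0,0,0.06]]

```text
time_s: 11.7
tool_pos: [0.6233, -0.1775, 0.2747]
tool_rot: [179.9, 0.0, 90.0]
force: [0.8, 0.1, -0.2]
grip_width: 0.06
grasp_force: 0.0
```

Request:
play_rows:
  steps:
    - [[0.018,-0.009,0,0,0,0,0.087],[0.036,-0.018,0,0,0,0,0.087],[0.036,-0.018,0,0,0,0,0.087],[0.036,-0.018,0,0,0,0,0.087],[0.036,-0.018,0,0,0,0,0.087],[0.036,-0.018,0,0,0,0,0.087],[0.036,-0.018,0,0,0,0,0.087],[0.036,-0.018,0,0,0,0,0.087],[0.036,-0.018,0,0,0,0,0.087],[0.018,-0.016,0,0,0,0,0.087],[0.006,-0.009,0,0,0,0,0.087],[0,0,0,0,0,0,0.087]]

```text
time_s: 12.9
tool_pos: [0.4446, 0.1529, 0.2732]
tool_rot: [179.9, 0.1, 90.1]
force: [0.5, -1.0, 0.2]
grip_width: 0.0868
grasp_force: 0.0
```

Run:
```python
from h import *
o=get_obs(); p=np.array(o['tool_pos']); print(p.round(4),o['time_s'])
r=fit(4,[.623,-.178],.024,'side'); fit(3,[.446,.182],0,'side'); r=fit(3,[.446,.182]); print(box(3,[.446,.182],r).round(1))
cv2.imwrite('pics/w3.png',r['frame'][:,:,::-1])
```

```text
[0.4446 0.1529 0.2732] 12.9
side 4 0.82 cost 42.6 [ 0.428  -0.3047] [411. 109. 427. 141.]
side 4 0.76 cost 15.7 [0.4316 0.2039] [316. 236. 339. 276.]
side 4 0.67 cost 64.1 [ 0.3922 -0.1313] [397. 153. 413. 184.]
side 3 0.85 cost 0.2 [0.4443 0.1848] [316. 236. 338. 275.]
side 3 0.62 cost 26.6 [ 0.4033 -0.1656] [399. 152. 412. 182.]
side 3 0.58 cost 24.9 [ 0.441  -0.3448] [411. 110. 427. 138.]
wrist 3 0.59 cost 0.9 [0.4425 0.1797] [305. 120. 347. 160.]
[308.2 117.3 349.8 159.7]
```

View pics/w3.png

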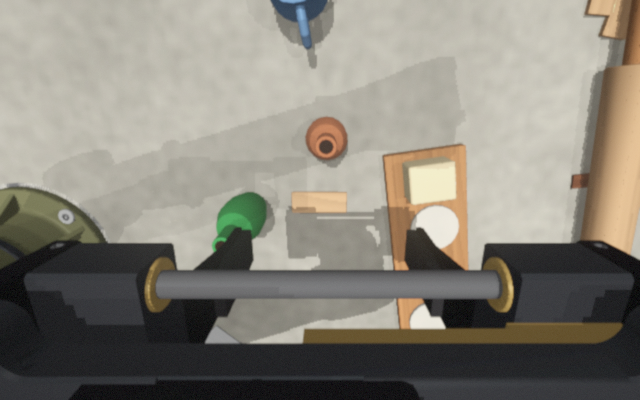

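The wrist picture shows vase_3 at (326,140), the mug well beyond at (300,20) and the green one at (240,220). The vase_3 fit is (.443,.181). Descending to grasp.

Request:
play_rows:
  steps:
    - [[0.014,-0.001,0.01,0,0,0,0.07],[0.014,0,0.025,0,0,0,0.07],[0,0,0.035,0,0,0,0.07],[0,0,0.035,0,0,0,0.07],[0,0,0.035,0,0,0,0.07],[0,0,0.028,0,0,0,0.07],[0,0,0.015,0,0,0,0.07],[0,0,0.008,0,0,0,0.07],[0,0,0,0,0,0,0.07],[0,0,0,0,0,0,0.07]]

```text
time_s: 14.2
tool_pos: [0.4452, 0.1806, 0.0826]
tool_rot: [179.9, -0.0, 90.0]
force: [-0.8, -0.2, 0.5]
grip_width: 0.0699
grasp_force: 0.0
```

Request:
play_rows:
  steps:
    - [[0,0,0,0,0,0,0.012],[0,0,0,0,0,0,0.012],[0,0,0,0,0,0,0.012],[0,0,0,0,0,0,0.012],[0,0,0,0,0,0,0.012],[0,0,0,0,0,0,0.012],[0,0,0,0,0,0,0.012],[0,0,0,0,0,0,0.012],[0,0,0,0,0,0,0.012],[0,0,0,0,0,0,0.012]]
  force: 20

```text
time_s: 15.2
tool_pos: [0.444, 0.1803, 0.0815]
tool_rot: [-180.0, 0.0, 90.0]
force: [-1.7, 0.4, 0.5]
grip_width: 0.0208
grasp_force: 20.0
```

Request:
play_rows:
  steps:
    - [[0,0,-0.006,0,0,0,0.012],[0,0,-0.014,0,0,0,0.012],[0,0,-0.02,0,0,0,0.012],[0,0,-0.025,0,0,0,0.012],[0,0,-0.015,0,0,0,0.012],[0,0,-0.005,0,0,0,0.012]]

```text
time_s: 15.8
tool_pos: [0.4454, 0.1807, 0.1687]
tool_rot: [179.8, 0.0, 90.0]
force: [-0.3, 0.4, -1.7]
grip_width: 0.021
grasp_force: 20.0
```

Request:
play_rows:
  steps:
    - [[-0.009,0.005,0,0,0,0,0.012],[-0.018,0.01,0,0,0,0,0.012],[-0.028,0.016,0,0,0,0,0.012],[-0.034,0.02,0,0,0,0,0.012],[-0.034,0.02,0,0,0,0,0.012],[-0.034,0.02,0,0,0,0,0.012],[-0.034,0.02,0,0,0,0,0.012],[-0.034,0.02,0,0,0,0,0.012],[-0.028,0.016,0,0,0,0,0.012],[-0.018,0.01,0,0,0,0,0.012],[-0.009,0.005,0,0,0,0,0.012],[-0.002,0,0,0,0,0,0.012]]

```text
time_s: 17.0
tool_pos: [0.6058, -0.1032, 0.1649]
tool_rot: [-179.9, -0.0, 89.9]
force: [-1.3, 0.9, -1.5]
grip_width: 0.021
grasp_force: 20.0
```

```bash
cat >> h.py <<'E'
def hover(i,grasp_z,disc):
    o=get_obs(); p=np.array(o['tool_pos']); print(p.round(4),np.round(o['force'],1),round(o['grip_width'],4),o['time_s'])
    for k in range(2):
        r=read_camera('wrist'); z0=p[2]-grasp_z
        for d in silhouettes('wrist','vase_1'):
            e=d['extent']
            if 280<(e[0]+e[2])/2<380: print('vase',round(d['p'],2),np.round(e,1),'pred',box(i,p[:2],r,z0).round(1),'+4mm',box(i,p[:2]+[0,.004],r,z0).round(1)[1])
        for d in silhouettes('wrist','disc_a'): print('disc',round(d['p'],2),np.round(d['extent'],1))
        D=proj(np.c_[.034*np.cos(a)+disc[0],.034*np.sin(a)+disc[1],0*a+.024],r); print('disc pred',D.min(0).round(1),D.max(0).round(1))
    return r
E
python3 - <<'E'
from h import *
r=hover(3,.0815,(.6065,-.102)); cv2.imwrite('pics/p3.png',r['frame'][:,:,::-1])
E
```

```text
[ 0.6058 -0.1032  0.1649] [-1.3  0.9 -1.5] 0.021 17.0
vase 0.77 [321.2 298.5 366.3 330. ] pred [292.7 176.4 367.4 296.6] +4mm 171.6
disc 0.79 [296.9 148.4 360.9 195.7]
disc 0.76 [280.8   0.  357.9  48.2]
disc 0.59 [284.3  62.9 355.8 141.1]
disc 0.44 [366.6 228.2 377.4 252.8]
disc 0.16 [321.5 299.8 368.4 329.6]
disc pred [296.4 147.1] [364.5 213. ]
vase 0.94 [291.6 175.1 365.8 270.9] pred [293.2 179.7 367.3 300.4] +4mm 174.9
vase 0.8 [322.3 299.5 367.7 330.5] pred [293.2 179.7 367.3 300.4] +4mm 174.9
vase 0.66 [281.1   0.  361.1  52.5] pred [293.2 179.7 367.3 300.4] +4mm 174.9
disc 0.89 [298.7 152.2 360.6 191.4]
disc 0.71 [281.7   0.  358.3  51.1]
disc 0.58 [283.6  64.7 357.8 140.1]
disc 0.54 [364.7 230.7 378.5 253.7]
disc pred [296.6 150. ] [364.2 215.3]
```

View pics/p3.png

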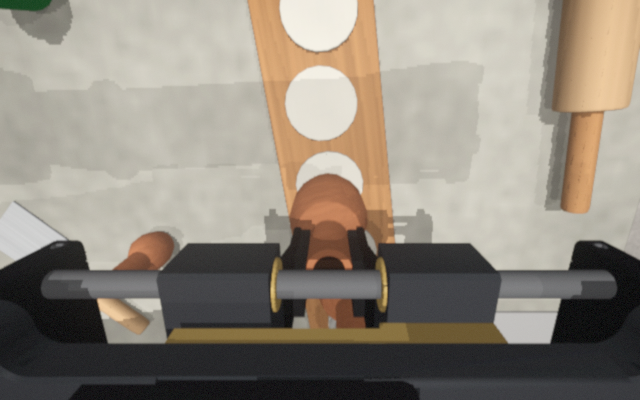

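The wrist view shows vase_3 held at (328,225) with the white disc behind it at (330,175), well lined up. I'll shift −2 mm in y and lower.

Request:
play_rows:
  steps:
    - [[-0.002,0,0.006,0,0,0,0.012],[0,0,0.014,0,0,0,0.012],[0,0,0.016,0,0,0,0.012],[0,0,0.01,0,0,0,0.012],[0,0,0.005,0,0,0,0.012],[0,0,0.003,0,0,0,0.012],[0,0,0.002,0,0,0,0.012],[0,0,0,0,0,0,0.012],[0,0,0,0,0,0,0.012]]

```text
time_s: 18.2
tool_pos: [0.6066, -0.1037, 0.1111]
tool_rot: [179.9, 0.0, 90.0]
force: [0.6, 0.1, -2.2]
grip_width: 0.021
grasp_force: 20.0
```

Run:
```python
from h import *
r=hover(3,.0815,(.6065,-.102))
```

```text
[ 0.6066 -0.1037  0.1111] [ 0.6  0.1 -2.2] 0.021 18.2
vase 0.72 [290.1 174.1 366.5 270.8] pred [292.5 176.4 367.2 296.8] +4mm 171.5
disc 0.75 [270.    0.  359.3  34.2]
disc 0.74 [288.6 154.7 366.6 207.5]
disc 0.6 [273.4  52.3 360.3 144.3]
disc pred [288.6 156.3] [370.1 234.1]
vase 0.86 [310.8 297.6 367.4 330.4] pred [292.6 176.4 367.4 296.8] +4mm 171.5
vase 0.82 [289.8 174.2 366.  270.2] pred [292.6 176.4 367.4 296.8] +4mm 171.5
disc 0.72 [289.1 158.6 364.4 210.6]
disc 0.65 [276.   52.3 359.4 145.8]
disc 0.57 [271.7   1.4 359.   34.1]
disc pred [288.7 156.3] [370.3 234.1]
```

Request:
play_rows:
  steps:
    - [[0,0,0.002,0,0,0,0.012],[0,0,0.0015,0,0,0,0.012],[0,0,0.001,0,0,0,0.012],[0,0,0.001,0,0,0,0.012],[0,0,0.001,0,0,0,0.012],[0,0,0,0,0,0,0.012],[0,0,0,0,0,0,0.012]]

```text
time_s: 19.2
tool_pos: [0.6066, -0.1036, 0.1055]
tool_rot: [180.0, 0.0, 90.0]
force: [-2.4, -1.2, 6.7]
grip_width: 0.0208
grasp_force: 20.0
```

Request:
play_rows:
  steps:
    - [[0,0,0,0,0,0,0.06],[0,0,0,0,0,0,0.06],[0,0,0,0,0,0,0.06],[0,0,0,0,0,0,0.06],[0,0,0,0,0,0,0.06],[0,0,-0.01,0,0,0,0.06],[0,0,-0.02,0,0,0,0.06],[0,0,-0.03,0,0,0,0.06],[0,0,-0.035,0,0,0,0.06],[0,0,-0.035,0,0,0,0.06],[0,0,-0.03,0,0,0,0.06]]

```text
time_s: 20.3
tool_pos: [0.6066, -0.1034, 0.267]
tool_rot: [179.9, 0.0, 90.0]
force: [-0.0, 0.6, 0.7]
grip_width: 0.0598
grasp_force: 0.0
```

Request:
play_rows:
  steps:
    - [[-0.012,-0.007,0,0,0,0,0.07],[-0.025,-0.014,0,0,0,0,0.07],[-0.032,-0.019,0,0,0,0,0.07],[-0.032,-0.019,0,0,0,0,0.07],[-0.032,-0.019,0,0,0,0,0.07],[-0.032,-0.019,0,0,0,0,0.07],[-0.032,-0.019,0,0,0,0,0.07],[-0.032,-0.018,0,0,0,0,0.07],[-0.028,-0.015,0,0,0,0,0.07],[-0.018,-0.01,0,0,0,0,0.07],[-0.01,-0.005,0,0,0,0,0.07],[0,0,0,0,0,0,0.07]]

```text
time_s: 21.5
tool_pos: [0.441, -0.3902, 0.2636]
tool_rot: [-180.0, -0.0, 89.8]
force: [0.4, -0.3, 0.0]
grip_width: 0.07
grasp_force: 0.0
```

Run:
```python
from h import *
o=get_obs(); p=np.array(o['tool_pos']); print(p.round(4),o['time_s'])
r=fit(2,[.443,-.357]); print(box(2,[.443,-.357],r).round(1))
fit(2,[.443,-.357],0,'side')
cv2.imwrite('pics/w2.png',r['frame'][:,:,::-1])
```

```text
[ 0.441  -0.3902  0.2636] 21.5
wrist 2 0.57 cost 5.8 [ 0.4461 -0.3608] [315. 119. 352. 161.]
[312.5 118.3 349.2 155.9]
side 2 0.88 cost 2.4 [ 0.4401 -0.351 ] [411. 111. 428. 139.]
side 2 0.83 cost 19.5 [ 0.6246 -0.126 ] [315. 131. 338. 169.]
side 2 0.83 cost 27.6 [ 0.6499 -0.2198] [324. 108. 346. 147.]
side 2 0.7 cost 4.3 [ 0.4091 -0.1678] [396. 154. 411. 183.]
```

View pics/w2.png

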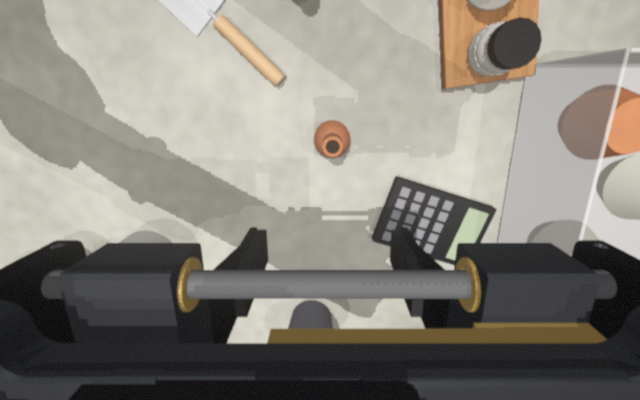

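The wrist view shows vase_2 at (332,140) with its rim at (333,147), clear of the calculator and the box. That gives about (.445,-.358). Grasping.

Request:
play_rows:
  steps:
    - [[0.016,0.002,0.01,0,0,0,0.07],[0.015,0.001,0.025,0,0,0,0.07],[0,0,0.035,0,0,0,0.07],[0,0,0.035,0,0,0,0.07],[0,0,0.035,0,0,0,0.07],[0,0,0.035,0,0,0,0.07],[0,0,0.018,0,0,0,0.07],[0,0,0.007,0,0,0,0.07],[0,0,0,0,0,0,0.07],[0,0,0,0,0,0,0.07]]

```text
time_s: 22.7
tool_pos: [0.4466, -0.3577, 0.0654]
tool_rot: [179.9, 0.1, 90.1]
force: [-0.3, 1.0, 0.1]
grip_width: 0.07
grasp_force: 0.0
```

Request:
play_rows:
  steps:
    - [[0,0,0,0,0,0,0.012],[0,0,0,0,0,0,0.012],[0,0,0,0,0,0,0.012],[0,0,0,0,0,0,0.012],[0,0,0,0,0,0,0.012],[0,0,0,0,0,0,0.012],[0,0,0,0,0,0,0.012],[0,0,0,0,0,0,0.012],[0,0,0,0,0,0,0.012],[0,0,0,0,0,0,0.012]]
  force: 20

```text
time_s: 23.7
tool_pos: [0.4452, -0.3577, 0.064]
tool_rot: [-180.0, 0.0, 90.0]
force: [0.5, -0.0, 0.2]
grip_width: 0.0209
grasp_force: 20.0
```

Request:
play_rows:
  steps:
    - [[0,0,-0.006,0,0,0,0.012],[0,0,-0.016,0,0,0,0.012],[0,0,-0.028,0,0,0,0.012],[0,0,-0.034,0,0,0,0.012],[0,0,-0.034,0,0,0,0.012],[0,0,-0.03,0,0,0,0.012],[0,0,-0.016,0,0,0,0.012],[0,0,-0.006,0,0,0,0.012]]

```text
time_s: 24.5
tool_pos: [0.4462, -0.3581, 0.2366]
tool_rot: [179.9, 0.2, 90.0]
force: [0.6, -0.2, -0.7]
grip_width: 0.021
grasp_force: 20.0
```

Request:
play_rows:
  steps:
    - [[0.012,0.006,0,0,0,0,0.012],[0.024,0.011,0,0,0,0,0.012],[0.035,0.016,0,0,0,0,0.012],[0.038,0.017,0,0,0,0,0.012],[0.038,0.017,0,0,0,0,0.012],[0.038,0.017,0,0,0,0,0.012],[0.038,0.017,0,0,0,0,0.012],[0.038,0.017,0,0,0,0,0.012],[0.035,0.016,0,0,0,0,0.012],[0.022,0.011,0,0,0,0,0.012],[0.012,0.006,0,0,0,0,0.012],[0.004,0.003,0,0,0,0,0.012]]

```text
time_s: 25.7
tool_pos: [0.5987, -0.0214, 0.2326]
tool_rot: [-179.9, -0.1, 90.2]
force: [-1.1, 0.2, -2.0]
grip_width: 0.0212
grasp_force: 20.0
```

Request:
play_rows:
  steps:
    - [[0,0,0.01,0,0,0,0.012],[0,0,0.02,0,0,0,0.012],[0,0,0.03,0,0,0,0.012],[0,0,0.025,0,0,0,0.012],[0,0,0.015,0,0,0,0.012],[0,0,0.006,0,0,0,0.012],[0,0,0,0,0,0,0.012],[0,0,0,0,0,0,0.012]]

```text
time_s: 26.5
tool_pos: [0.6, -0.0239, 0.1291]
tool_rot: [179.9, 0.0, 90.0]
force: [0.7, -0.5, -0.8]
grip_width: 0.0209
grasp_force: 20.0
```

Run:
```python
from h import *
r=hover(2,.064,(.599,-.023)); cv2.imwrite('pics/p2.png',r['frame'][:,:,::-1])
```

```text
[ 0.6    -0.0239  0.1291] [ 0.7 -0.5 -0.8] 0.0209 26.5
vase 0.95 [303.8 301.  361.6 330. ] pred [295.5 185.2 364.1 296. ] +4mm 180.0
vase 0.77 [293.3 187.4 364.8 271.6] pred [295.5 185.2 364.1 296. ] +4mm 180.0
vase 0.59 [358.5 323.1 366.  330.9] pred [295.5 185.2 364.1 296. ] +4mm 180.0
disc 0.85 [289.1 156.3 361.8 209.9]
disc 0.68 [284.   57.2 366.  144.3]
disc pred [290.  153.4] [366.4 226.7]
vase 0.85 [306.9 301.4 366.6 332. ] pred [295.4 185.5 363.9 296.3] +4mm 180.3
vase 0.74 [296.  188.  365.1 273.4] pred [295.4 185.5 363.9 296.3] +4mm 180.3
disc 0.86 [285.7  56.6 365.7 141.6]
disc 0.64 [293.5 187.2 362.7 271.8]
disc 0.61 [287.8 153.9 363.5 209.6]
disc pred [289.9 153.7] [366.3 226.9]
```

View pics/p2.png

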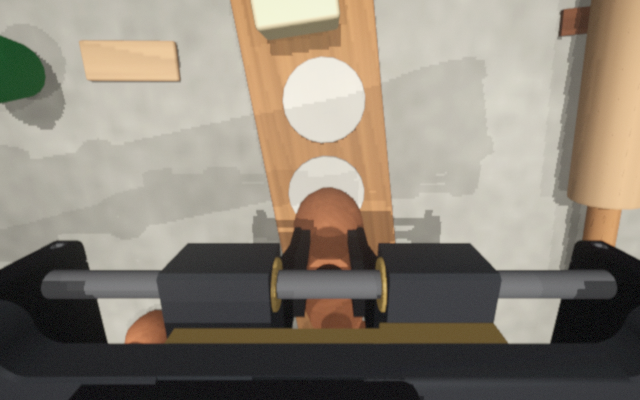

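Vase_2 is held at (329,225) over its disc (327,185), whose edge shows at 289–365. I'll nudge (−1.5 mm x, +1.5 mm y) and lower.

Request:
play_rows:
  steps:
    - [[0.0015,-0.0015,0.006,0,0,0,0.012],[0,0,0.013,0,0,0,0.012],[0,0,0.01,0,0,0,0.012],[0,0,0.005,0,0,0,0.012],[0,0,0.0025,0,0,0,0.012],[0,0,0.001,0,0,0,0.012],[0,0,0.001,0,0,0,0.012],[0,0,0.001,0,0,0,0.012],[0,0,0,0,0,0,0.012],[0,0,0,0,0,0,0.012]]

```text
time_s: 27.8
tool_pos: [0.5979, -0.0222, 0.0887]
tool_rot: [180.0, 0.0, 90.0]
force: [-0.6, 0.8, -1.6]
grip_width: 0.0207
grasp_force: 20.0
```

Request:
play_rows:
  steps:
    - [[0,0,0.001,0,0,0,0.012],[0,0,0.001,0,0,0,0.012],[0,0,0,0,0,0,0.012],[0,0,0,0,0,0,0.012]]

```text
time_s: 28.2
tool_pos: [0.5982, -0.0221, 0.088]
tool_rot: [179.9, 0.0, 90.0]
force: [-2.8, -0.0, 7.4]
grip_width: 0.0209
grasp_force: 20.0
```

Request:
play_rows:
  steps:
    - [[0,0,0,0,0,0,0.06],[0,0,0,0,0,0,0.06],[0,0,0,0,0,0,0.06],[0,0,0,0,0,0,0.06],[0,0,0,0,0,0,0.06],[0,0,-0.01,0,0,0,0.06],[0,0,-0.02,0,0,0,0.06],[0,0,-0.03,0,0,0,0.06],[0,0,-0.035,0,0,0,0.06],[0,0,-0.035,0,0,0,0.06],[0,0,-0.03,0,0,0,0.06]]

```text
time_s: 29.3
tool_pos: [0.5981, -0.0218, 0.2494]
tool_rot: [179.9, 0.0, 90.0]
force: [1.3, -0.2, -0.5]
grip_width: 0.0603
grasp_force: 0.0
```

Request:
play_rows:
  steps:
    - [[-0.008,-0.008,0,0,0,0,0.07],[-0.016,-0.016,0,0,0,0,0.07],[-0.022,-0.022,0,0,0,0,0.07],[-0.025,-0.024,0,0,0,0,0.07],[-0.025,-0.024,0,0,0,0,0.07],[-0.025,-0.024,0,0,0,0,0.07],[-0.025,-0.024,0,0,0,0,0.07],[-0.02,-0.02,0,0,0,0,0.07],[-0.014,-0.014,0,0,0,0,0.07],[-0.008,-0.008,0,0,0,0,0.07],[-0.003,-0.003,0,0,0,0,0.07],[0,0,0,0,0,0,0.07]]

```text
time_s: 30.5
tool_pos: [0.4108, -0.213, 0.2465]
tool_rot: [180.0, -0.0, 90.0]
force: [0.1, -0.7, 0.2]
grip_width: 0.0702
grasp_force: 0.0
```

Run:
```python
from h import *
o=get_obs(); p=np.array(o['tool_pos']); print(p.round(4),o['time_s'])
r=fit(1,[.411,-.181]); print(box(1,[.411,-.181],r).round(1))
fit(1,[.411,-.181],0,'side')
cv2.imwrite('pics/w4.png',r['frame'][:,:,::-1])
```

```text
[ 0.4108 -0.213   0.2465] 30.5
wrist 1 0.94 cost 467.1 [ 0.5992 -0.0433] [489.   0. 535.  12.]
wrist 1 0.9 cost 831.2 [ 0.6668 -0.1849] [485. 114. 605. 171.]
wrist 1 0.83 cost 0.2 [ 0.4099 -0.1819] [312. 123. 344. 157.]
[313.  122.4 345.6 156.4]
side 1 0.78 cost 1.7 [ 0.4032 -0.1769] [400. 154. 413. 184.]
side 1 0.76 cost 11.2 [ 0.6093 -0.0402] [307. 157. 324. 190.]
side 1 0.62 cost 92.7 [ 0.6529 -0.2236] [324. 107. 345. 150.]
side 1 0.55 cost 30.7 [ 0.6328 -0.1411] [317. 130. 336. 166.]
```

View pics/w4.png

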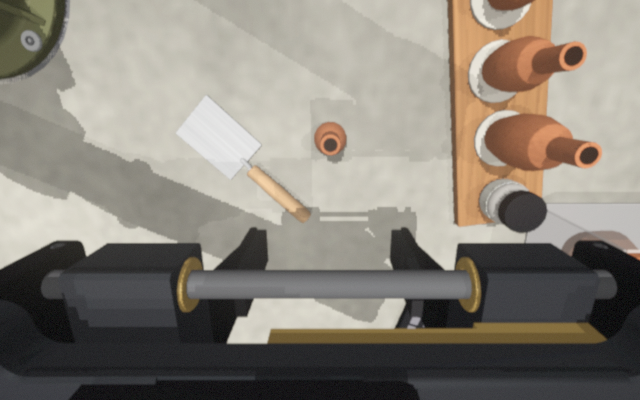

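Vase_1 is at (330,139), clear of the trowel, which gives (.410,-.1815). The placed vases stand upright on their discs. Grasping.

Request:
play_rows:
  steps:
    - [[0.016,-0.001,0.01,0,0,0,0.07],[0.0155,0,0.025,0,0,0,0.07],[0,0,0.035,0,0,0,0.07],[0,0,0.035,0,0,0,0.07],[0,0,0.035,0,0,0,0.07],[0,0,0.035,0,0,0,0.07],[0,0,0.018,0,0,0,0.07],[0,0,0.007,0,0,0,0.07],[0,0,0,0,0,0,0.07],[0,0,0,0,0,0,0.07]]

```text
time_s: 31.7
tool_pos: [0.4109, -0.1818, 0.0475]
tool_rot: [179.9, 0.0, 90.0]
force: [-0.5, -0.5, -0.8]
grip_width: 0.07
grasp_force: 0.0
```

Request:
play_rows:
  steps:
    - [[0,0,0,0,0,0,0.012],[0,0,0,0,0,0,0.012],[0,0,0,0,0,0,0.012],[0,0,0,0,0,0,0.012],[0,0,0,0,0,0,0.012],[0,0,0,0,0,0,0.012],[0,0,0,0,0,0,0.012],[0,0,0,0,0,0,0.012],[0,0,0,0,0,0,0.012],[0,0,0,0,0,0,0.012]]
  force: 20

```text
time_s: 32.7
tool_pos: [0.4097, -0.1817, 0.0465]
tool_rot: [-180.0, -0.0, 90.0]
force: [-0.1, 0.6, -0.8]
grip_width: 0.0211
grasp_force: 19.7
```

Request:
play_rows:
  steps:
    - [[0,0,-0.006,0,0,0,0.012],[0,0,-0.016,0,0,0,0.012],[0,0,-0.028,0,0,0,0.012],[0,0,-0.034,0,0,0,0.012],[0,0,-0.034,0,0,0,0.012],[0,0,-0.025,0,0,0,0.012],[0,0,-0.016,0,0,0,0.012],[0,0,-0.006,0,0,0,0.012]]

```text
time_s: 33.5
tool_pos: [0.4107, -0.182, 0.2137]
tool_rot: [179.9, 0.1, 90.0]
force: [-0.3, 0.0, -0.9]
grip_width: 0.0208
grasp_force: 19.7
```

Request:
play_rows:
  steps:
    - [[0.01,0.008,0,0,0,0,0.012],[0.018,0.015,0,0,0,0,0.012],[0.026,0.02,0,0,0,0,0.012],[0.027,0.021,0,0,0,0,0.012],[0.027,0.021,0,0,0,0,0.012],[0.027,0.021,0,0,0,0,0.012],[0.027,0.021,0,0,0,0,0.012],[0.026,0.021,0,0,0,0,0.012],[0.022,0.018,0,0,0,0,0.012],[0.016,0.012,0,0,0,0,0.012],[0.008,0.007,0,0,0,0,0.012],[0.003,0.003,0,0,0,0,0.012]]

```text
time_s: 34.7
tool_pos: [0.5976, 0.0563, 0.2108]
tool_rot: [-179.9, -0.0, 90.1]
force: [-0.4, 0.5, -0.4]
grip_width: 0.0208
grasp_force: 19.7
```

Request:
play_rows:
  steps:
    - [[0,0,0.01,0,0,0,0.012],[0,0,0.02,0,0,0,0.012],[0,0,0.028,0,0,0,0.012],[0,0,0.025,0,0,0,0.012],[0,0,0.012,0,0,0,0.012],[0,0,0.005,0,0,0,0.012],[0,0,0,0,0,0,0.012],[0,0,0,0,0,0,0.012]]

```text
time_s: 35.5
tool_pos: [0.5985, 0.0553, 0.1127]
tool_rot: [179.9, 0.0, 90.0]
force: [0.3, 0.7, 0.0]
grip_width: 0.0213
grasp_force: 19.7
```

Run:
```python
from h import *
r=hover(1,.0465,(.5975,.055)); cv2.imwrite('pics/p1.png',r['frame'][:,:,::-1])
```

```text
[0.5985 0.0553 0.1127] [0.3 0.7 0. ] 0.0213 35.5
vase 0.86 [298.9 192.5 358.8 269.9] pred [299.  195.3 360.9 295.4] +4mm 189.8
vase 0.7 [305.9 296.4 357.4 329.1] pred [299.  195.3 360.9 295.4] +4mm 189.8
disc 0.57 [353.6 324.2 352.7 328.1]
disc pred [287.8 158.4] [368.7 235.4]
vase 0.77 [302.8 296.3 353.5 331. ] pred [299.  195.6 360.9 295.7] +4mm 190.0
vase 0.63 [298.2 196.2 359.5 269.7] pred [299.  195.6 360.9 295.7] +4mm 190.0
disc 0.97 [285.5 159.4 366.4 225.4]
disc pred [287.8 158.6] [368.7 235.6]
```

View pics/p1.png

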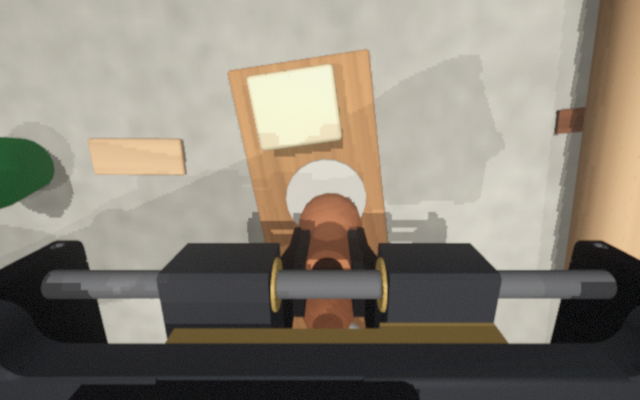

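The wrist view shows vase_1 held at (329,225) over its disc, whose edge spans 286–366 with its top at 159. I'll nudge (−2 mm x, −1.5 mm y) and lower.

Request:
play_rows:
  steps:
    - [[-0.0015,-0.002,0.006,0,0,0,0.012],[0,0,0.013,0,0,0,0.012],[0,0,0.011,0,0,0,0.012],[0,0,0.006,0,0,0,0.012],[0,0,0.0025,0,0,0,0.012],[0,0,0.001,0,0,0,0.012],[0,0,0.001,0,0,0,0.012],[0,0,0.001,0,0,0,0.012],[0,0,0,0,0,0,0.012],[0,0,0,0,0,0,0.012]]

```text
time_s: 36.8
tool_pos: [0.5961, 0.0539, 0.0705]
tool_rot: [179.9, 0.0, 90.0]
force: [0.2, 0.1, 1.0]
grip_width: 0.021
grasp_force: 19.7
```

Request:
play_rows:
  steps:
    - [[0,0,0.001,0,0,0,0.012],[0,0,0.001,0,0,0,0.012],[0,0,0,0,0,0,0.012],[0,0,0,0,0,0,0.012]]

```text
time_s: 37.2
tool_pos: [0.5972, 0.054, 0.07]
tool_rot: [179.8, 0.0, 90.0]
force: [-0.2, -1.0, 8.3]
grip_width: 0.021
grasp_force: 20.0
```

Contact. Release, go up and clear of the row, then check.

Request:
play_rows:
  steps:
    - [[0,0,0,0,0,0,0.06],[0,0,0,0,0,0,0.06],[0,0,0,0,0,0,0.06],[0,0,0,0,0,0,0.06],[0,0,0,0,0,0,0.06],[0,0,-0.01,0,0,0,0.06],[0,0,-0.02,0,0,0,0.06],[0,0,-0.03,0,0,0,0.06],[0,0,-0.04,0,0,0,0.06],[0,0,-0.045,0,0,0,0.06],[0,0,-0.045,0,0,0,0.06],[0,0,-0.03,0,0,0,0.06]]

```text
time_s: 38.4
tool_pos: [0.5964, 0.0546, 0.2924]
tool_rot: [179.8, -0.0, 90.0]
force: [0.0, 1.2, -0.1]
grip_width: 0.06
grasp_force: 0.0
```

Request:
play_rows:
  steps:
    - [[-0.01,-0.012,-0.01,0,0,0,0.06],[-0.022,-0.016,-0.01,0,0,0,0.06],[-0.03,-0.02,-0.01,0,0,0,0.06],[-0.03,-0.02,0,0,0,0,0.06],[-0.03,-0.02,0,0,0,0,0.06],[-0.022,-0.016,0,0,0,0,0.06],[-0.01,-0.01,0,0,0,0,0.06],[0,0,0,0,0,0,0.06],[0,0,0,0,0,0,0.06]]

```text
time_s: 39.3
tool_pos: [0.4821, -0.0995, 0.3186]
tool_rot: [179.9, 0.0, 90.0]
force: [0.2, 0.8, -0.4]
grip_width: 0.0599
grasp_force: 0.0
```

Run:
```python
from h import *
o=get_obs(); print(np.round(o['tool_pos'],3),o['time_s'])
V={1:(.5965,.0545),2:(.598,-.024),3:(.6066,-.102),4:(.6235,-.178)}
ims=[]
for c in ['scene','side']:
    r=read_camera(c); S=silhouettes(c,'vase_1')
    for i,q in V.items():
        b=box(i,q,r,.024); print(c,i,b.round(1),[np.round(d['extent'],1).tolist() for d in S if abs(np.array(d['extent'])-b).max()<14])
    x,y=(190,190) if c=='scene' else (250,80)
    ims.append(cv2.resize(r['frame'][y:y+100,x:x+190],None,fx=3,fy=3,interpolation=cv2.INTER_CUBIC))
cv2.imwrite('pics/end.png',np.vstack(ims)[:,:,::-1])
```

```text
[ 0.482 -0.099  0.319] 39.3
scene 1 [326.5 210.1 342.6 238.6] [[328.7, 212.2, 341.6, 237.5]]
scene 2 [293.6 206.8 312.3 241.1] [[291.8, 207.9, 313.1, 239.3]]
scene 3 [260.1 205.6 281.8 246. ] [[261.1, 204.6, 279.2, 244.1]]
scene 4 [226.2 207.1 251.3 253.5] [[224.5, 207.0, 254.3, 255.4]]
side 1 [292.9 178.2 308.7 206.8] [[293.7, 177.7, 307.6, 207.2]]
side 2 [307.2 153.5 324.8 187.6] [[306.1, 155.7, 323.5, 188.1]]
side 3 [318.3 129.3 337.6 168.8] [[317.1, 132.8, 338.6, 170.9]]
side 4 [325.8 105.7 346.7 150.5] [[326.9, 103.3, 345.4, 148.8]]
```

View pics/end.png

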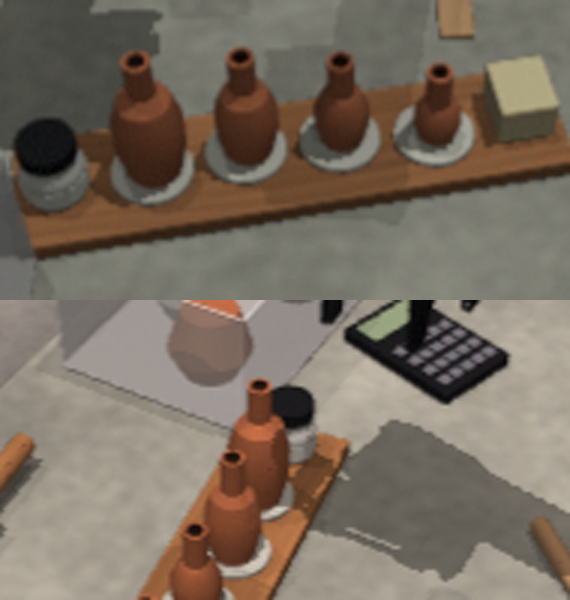

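All four stand upright and centred on their discs, in descending height from the jar (left) to the brick (right), and the arm is clear.

```bash
python3 -c "
from cell import *
print(sign_off())"
```

```text
the job is handed in; nothing more can be done
None
```

The four terracotta vases stand upright on the plaster discs, tallest by the glaze jar down to the smallest at the brick end, each centred to about 2 mm by my camera estimates; the gripper is open and clear, I never approached the mug, and the job was handed in at about 39 s.

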